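Seat a shelf sign in the marking jig and ready the marker

TASK

Get the wooden shoe-shelf sign ready for marking: push it flat along the jig until it is fully home against both steel dowels and the blue end stop. Then pick up the orange marker, push its end button fully in against the end stop so that the nib comes out, and lay the marker flat back on its black pad, leaving the sign fully home. Leave the amber bottle and the paper cup standing where they are.

Things in the scene. Friction and masses are not known exactly. Their poses are not given: they have to be found in the camera images.
- jig: Fixed marking jig: green board 220 (x) x 270 (y) x 12 mm, origin at the centre of its underside, on the table. +x points roughly away from the robot, +y to its left; place and yaw vary. On it: two steel dowels at the far side, and at the +y end a blue end-stop block spanning jig x=-7..+53, y=+90 (inner face, towards the sign)..+118 mm (outer face), its top 75 mm above the table.
- dowel_a (a point): Top centre of one steel dowel, 14 mm diameter, 42 mm above the table, at jig x=+75, y=-25 mm.
- dowel_b (a point): The same of the other dowel, at jig x=+75, y=+65 mm.
- plate: Loose wooden sign plate with black shoe pictogram, 90 (x) x 140 (y) x 12 mm, 0.09 to 0.17 kg, too wide to grasp across; origin at the centre of its underside. Lies flat on the jig's board (12 mm up), 30 to 57 mm short of home towards jig -x and 39 to 64 mm towards jig -y, turned up to 0.3 rad. Two finished signs (red pictogram on top) stacked to the robot's right are not wanted.
- seat (a point): Point on the jig's board surface where the sign's origin is when it is fully home against both dowels and the stop (jig x=+23, y=+20, z=12 mm); same axes as the jig, and the sign's axes are then parallel to them.
- stop_face (a point): Point in the middle of the blue end stop's outer face (jig x=+23, y=+118 mm), 48 mm above the table; same axes as the jig, the face looks to jig +y.
- marker: Orange marker, 0.055 kg, lying on its pad: flat-sided barrel 120 (x) x 20 x 20 mm, origin at the middle of the barrel's underside, axis 10 mm above. +x points to the black nose (16 mm cone beyond the barrel); the -x end, facing roughly world -y towards the jig, carries the white button, 14 mm diameter, standing out 18 mm (end at x=-78 mm) when not pressed. A flat steel clip lies on top.
- click (a joint): How far the marker's button is pushed in, m: starts at 0 to 0.002; 0.012 is fully in. It resists with about 4 N of friction plus light damping, and stays where it is pushed; the nib comes out by as much.
- button_end (a point): Middle of the outer end of the marker's white button; moves with the button.
- pad: Fixed black rubber pad, 110 (its x) x 200 (its y) x 3 mm, origin at the centre of its underside on the table; the marker starts on it, lying roughly along the pad's y, and must end lying on it.
- tonic: Loose amber bottle with blue cap, 48 mm diameter, 115 mm tall, origin at its foot; to be left alone.
- cup: Loose empty paper cup, 74 mm rim, 80 mm tall, origin at its foot; to be left alone.
Not all that is in view belongs to the job. What is shaped like the plate but purple or turquoise is not meant.

How it is judged:
By the outcome, as a careful person would: the job done as asked, in the order asked, and still so for the second after the job is handed in, with the robot touching nothing.
It also fails if it takes over 72 s, if anything falls off the work surface, if the arm or the gripper's body presses on something with over 40 N, if the wrist force passes 120 N, or if a joint passes its speed limit or range.

ROBOT

A 7-joint arm with a two-finger parallel gripper is mounted at the origin on the work surface. World frame = base frame: x ahead of the robot, y to its left, z up, the work surface at z = 0. Lengths are in m, angles in rad, forces in N, time in s.
With the tool pointing down it reaches from about 0.4 to 0.875 m from the base axis. Payload 6.5 kg.
Tool frame: the origin (TCP) lies midway between the tips of the shut fingers; the grasp point (between the pads) lies 19 mm behind it (grip_point_offset is the distance from the TCP to the grasp point, in m); z points along the fingers, x is the direction in which the jaws open and shut, and the axes are right-handed (so a half turn about z gives the same grasp; the last joint's range is limited). The gripper opens to 88 mm and grips with 3 to 60 N. Pads are 18 mm wide; open, the fingers measure 123 mm over their backs; the gripper's body (75 mm by 187 mm) begins 45 mm behind the grasp point.
Start: joints at [1.085, 0.536, -0.004, 1.538, 0.003, 1.067, -0.071], TCP at [0.265, -0.594, 0.239] pointing down, gripper open.
Joint ranges: [-2.7, 2.7], [-0.37, 2.16], [-1.27, 1.26], [0.24, 2.4], [-1.31, 4.45], [0.19, 1.91], [-2.76, 2.76]. Speed limits (rad/s): [2.39, 2.39, 3.14, 3.14, 3.14, 3.14, 3.14].

INTERFACE

Orientations are given as a unit quaternion [w, x, y, z].
In Python, from workcell import state, read_camera, sign_off, grip_point_offset gives the robot as it stands. The module is installed in compiled form; this text tells all that it offers.
- The arm moves only by the tool drive_tool, never from a script. Its argument "plan" is a list that holds one entry, the list of rows, each a list of 6 numbers: the shift along the tool's x, y, z in mm, then the turn, a rotation vector about the tool's x, y, z in degrees. A call has 1 to 8 rows; each row is the pose to reach, as a shift and turn from the pose measured when the call began, along the tool's axes at that moment; what a row does not reach only later rows make up. A row lasts 1/8 s, in which the tool goes at most 62.5 mm and 10.7 degrees, less where a joint would pass 70% of its speed; a pose out of reach is approached as far as the arm can. A call with a gripper value outside its range is refused whole. "fingers" is the finger opening in mm, from 0 to 88.1, set as the call begins (left out, the last holds). The fingers move at their own pace and stop on an object; the grip force is fixed at half the most. Time passes only in rows, so rows that repeat a pose let the fingers close. It gives the time, the measured TCP pose, the force and the opening at its end, in the units of the state.
- state(): the state, without advancing time (a new reading comes with each control period).
- read_camera(name): name is "side" or "top" or "wrist"; returns a dict with "color" (400x640x3 uint8, red, green, blue), "fx", "fy", "cx", "cy" (pixels), "R" (3x3) and "t" (3): a world point X has camera coordinates R X + t. Camera axes: x right, y down, z forward; pixel columns grow to the right and rows downward; lengths in m; the calibration is good to about 2 mm. A picture is of the moment at which its call begins. There is no depth.
- sign_off(): hands the job in, once; it reports no verdict.
The state is a dict: "clock": time; "joint_pos": joint angles; "joint_vel": joint speeds; "tau": joint torques, N m; "position": TCP position; "tool_rot": TCP orientation; "force": force on the tool from outside, world axes, zero at the start; "wrist_torque": the same for the moment, N m; "finger_gap": finger opening in m.
Only numpy, scipy, OpenCV 4.12 (cv2) and the standard library are available. Lean on these libraries where they do the work, as an engineer would, in place of code of your own. Each camera call takes 0.05 s, during which the arm holds its last target.

## Working session

There is one attempt and no reset: what is moved stays moved. The work goes in short steps, Python scripts to look and compute and a tool call to move; the robot and the scene stay as the last step left them, time stands still between calls to the robot, and variables do not carry over. Pictures are saved under pics/ and viewed, and the job is handed in when it is done.

Besides the shell and the picture viewer there is one more tool, called after ">>>" as a command line: name --argument value ..., lists and objects as JSON in quotes. drive_tool: Moves the arm, as the interface text tells. Its arguments: {"type":"object","properties":{"plan":{"type":"array","items":{"type":"array","items":{"type":"array","items":{"type":"number"}}}},"fingers":{"type":"number"}},"required":["plan"]}

```bash
mkdir -p pics; ls; python3 - <<'E'
from workcell import state, read_camera, grip_point_offset
import cv2,numpy as np
print(state(),grip_point_offset)
for n in ["side","top","wrist"]:
    c=read_camera(n); cv2.imwrite(f"pics/{n}0.png",c["color"][:,:,::-1]); print(n,c["fx"],c["cx"],c["cy"],np.round(c["R"],3).tolist(),c["t"], "pos",-c["R"].T@c["t"])
E
```

```text
pics
{'clock': 0.0, 'joint_pos': array([ 1.08483561,  0.53716996, -0.0044323 ,  1.53881504,  0.00257308,
        1.06729846, -0.07118716]), 'joint_vel': array([ 0.00062418,  0.00212179,  0.00128364,  0.00080666,  0.00165594,
        0.00092641, -0.00024452]), 'tau': array([ 6.76045784e-04, -5.70963800e+01,  9.90975201e-01, -2.51602864e+01,
       -5.64302201e-02,  1.78412144e-02,  1.17471254e-04]), 'position': array([ 0.26465149, -0.59303773,  0.23785931]), 'tool_rot': array([-4.14269799e-04,  8.38928309e-01, -5.44241290e-01, -7.33699956e-04]), 'force': array([ 0.32913606, -0.17805008, -0.91788877]), 'wrist_torque': array([-0.02832973,  0.00547796, -0.00919549]), 'finger_gap': 0.08803707795594183} 0.0187
side 452.7153726675051 314.1922410063553 195.27309532761407 [[-0.991, -0.137, -0.011], [-0.078, 0.631, -0.772], [0.113, -0.764, -0.636]] [0.50649575 0.11700142 1.19703571] pos [0.3761477  0.90959425 0.8568973 ]
top 360.90220899419216 318.37370656523404 205.12705924404406 [[-0.012, -1.0, -0.013], [-0.996, 0.013, -0.093], [0.093, 0.012, -0.996]] [-0.02626214  0.52227184  0.87494465] pos [ 0.43823621 -0.04349841  0.919262  ]
wrist 295.71062723731745 318.050454522922 202.55352885807304 [[0.409, -0.913, -0.002], [-0.875, -0.393, 0.282], [-0.259, -0.113, -0.959]] [-0.64866068 -0.03970724  0.389601  ] pos [ 0.33101001 -0.56349327  0.3834501 ]
```

View pics/top0.png

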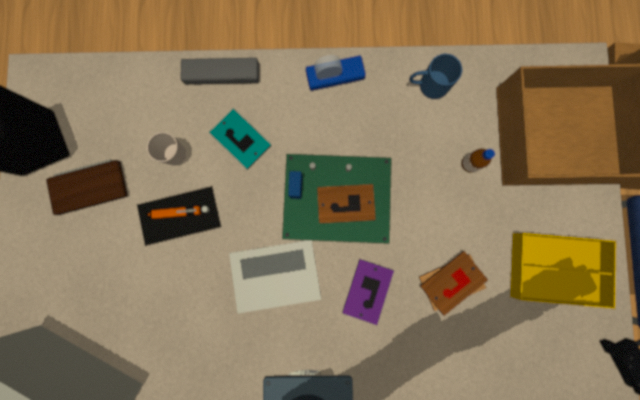

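View pics/side0.png

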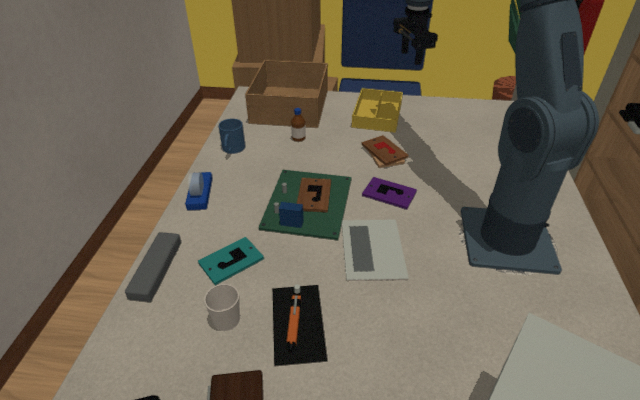

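Top view candidates for the plate: the sign with the black shoe on the green jig (346,203), turquoise (240,139), purple (368,291), and the red-marked stack (454,283). The one on the jig matches the description. The marker is at (180,212), with its button at (205,209). Next I check both in a crop and measure.

```bash
cat > h.py <<'E'
from workcell import state, read_camera, grip_point_offset
import cv2,numpy as np
from scipy.spatial.transform import Rotation as Ro
def cast(c,uv,z):
    uv=np.atleast_2d(np.asarray(uv,float))
    d=np.c_[(uv[:,0]-c["cx"])/c["fx"],(uv[:,1]-c["cy"])/c["fy"],np.ones(len(uv))]@c["R"]
    o=-c["R"].T@c["t"]
    return o+d*((z-o[2])/d[:,2])[:,None]
def proj(c,X):
    X=np.atleast_2d(X); p=X@c["R"].T+c["t"]
    return np.c_[c["fx"]*p[:,0]/p[:,2]+c["cx"],c["fy"]*p[:,1]/p[:,2]+c["cy"]]
def hsv(c): return cv2.cvtColor(c["color"],cv2.COLOR_RGB2HSV)
def mask(c,lo,hi,box=None):
    m=cv2.inRange(hsv(c),lo,hi)
    if box is not None:
        b=np.zeros_like(m);u0,v0,u1,v1=box;b[v0:v1,u0:u1]=255;m&=b
    return m
def big(m):
    cs,_=cv2.findContours(m,cv2.RETR_EXTERNAL,cv2.CHAIN_APPROX_NONE)
    return max(cs,key=cv2.contourArea)[:,0,:]
def rect(c,cnt,z):
    P=cast(c,cnt,z)[:,:2]
    r=cv2.minAreaRect((P*1000).astype(np.float32)); return r,P
def tool():
    s=state(); q=s["tool_rot"]; return np.array(s["position"]),Ro.from_quat([q[1],q[2],q[3],q[0]]).as_matrix()
E
python3 - <<'E'
from h import *
c=read_camera("top"); im=c["color"][:,:,::-1]
cv2.imwrite("pics/cropA.png",cv2.resize(im[130:260,130:400],None,fx=2.9,fy=2.9,interpolation=cv2.INTER_CUBIC))
H=hsv(c)
for p in [(300,230),(295,185),(330,215),(170,213),(205,209),(150,235),(312,166),(349,167),(340,190)]: print(p,H[p[1],p[0]])
g=mask(c,(55,80,30),(90,255,160),(270,140,410,255)); cnt=big(g); r,P=rect(c,cnt,.012); print("jig",r)
w=mask(c,(5,90,80),(20,220,255),(305,175,385,230)); r,P=rect(c,big(w),.024); print("plate",r)
o=mask(c,(3,180,150),(20,255,255),(135,190,225,240)); r,P=rect(c,big(o),.015); print("marker",r)
k=mask(c,(0,0,0),(180,255,45),(130,180,230,250)); r,P=rect(c,cv2.convexHull(big(k))[:,0,:],.003); print("pad",r)
E
```

```text
(300, 230) [ 71 127  88]
(295, 185) [104 194 101]
(330, 215) [ 15 201 128]
(170, 213) [ 14 255 192]
(205, 209) [ 26  39 175]
(150, 235) [24 51 25]
(312, 166) [ 27  36 135]
(349, 167) [ 30  32 135]
(340, 190) [ 14 195 110]
jig ((541.42578125, -79.265869140625), (263.1564636230469, 212.6083984375), 86.93421173095703)
plate ((525.869384765625, -101.22544860839844), (89.549072265625, 139.01202392578125), 2.7152154445648193)
marker ((509.20550537109375, 346.405029296875), (17.02414894104004, 83.81126403808594), 4.468517780303955)
pad ((502.37750244140625, 325.5978698730469), (102.33051300048828, 192.61767578125), 13.195464134216309)
```

View pics/cropA.png

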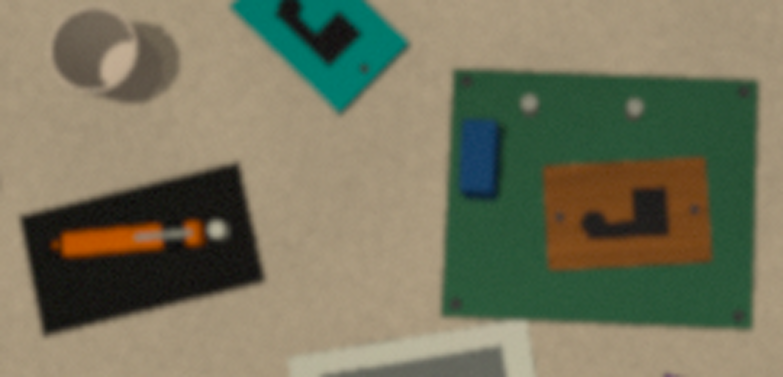

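The crop shows the black-shoe sign on the green board, with its dowels at crop (529,103) and (634,107) and the blue stop at (480,158). The orange marker's white button is at crop (217,229) and its nose at (55,245). These fit the stated sizes (sign 89.5x139 mm). Next I refine the jig frame from the dowels and cross-check it with the side view.

```bash
cat >> h.py <<'E'
def go(target,xang_deg,tilt=None):
    """print shift/turn in tool axes to reach world TCP target with tool z down, tool x at xang (or +180)"""
    p,R=tool()
    best=None
    for a in (xang_deg,xang_deg+180):
        a=np.radians(a); x=np.array([np.cos(a),np.sin(a),0]); z=np.array([0,0,-1.]); y=np.cross(z,x)
        rv=np.degrees(Ro.from_matrix(R.T@np.c_[x,y,z]).as_rotvec())
        if best is None or np.linalg.norm(rv)<np.linalg.norm(best): best=rv
    d=R.T@(np.asarray(target)-p)*1000
    print("go",np.round(d,1),np.round(best,2),"rows>=",max(np.linalg.norm(d)/62.5,np.linalg.norm(best)/10.7))
def fitjig(pts):  # list of (jigxy mm, worldxy mm)
    A=np.array([p[0] for p in pts],float);B=np.array([p[1] for p in pts],float)
    a=A-A.mean(0);b=B-B.mean(0)
    th=np.arctan2((a[:,0]*b[:,1]-a[:,1]*b[:,0]).sum(),(a*b).sum())
    R=np.array([[np.cos(th),-np.sin(th)],[np.sin(th),np.cos(th)]])
    o=B.mean(0)-R@A.mean(0); return th,o,B-(A@R.T+o)
E
python3 - <<'E'
from h import *
for n,bx in (("top",(270,140,410,255)),("side",(250,160,360,245))):
    c=read_camera(n);H=hsv(c)
    g=mask(c,(55,80,30),(90,255,160),bx);g=cv2.morphologyEx(g,cv2.MORPH_CLOSE,np.ones((3,3)))
    hull=cv2.convexHull(big(g))[:,0,:]
    q=cv2.approxPolyDP(hull.astype(np.float32),4,True)[:,0]
    print(n,"green corners",np.round(cast(c,q,.012)*1000)[:,:2].tolist())
    w=mask(c,(0,0,100),(60,75,255),bx); k,l,s,ce=cv2.connectedComponentsWithStats(w&cv2.erode(cv2.fillConvexPoly(np.zeros_like(w),hull,255),np.ones((7,7))))
    for i in range(1,k):
        if s[i,4]>4: print("grey blob",ce[i],s[i,4],np.round(cast(c,ce[i],.042)[0,:2]*1000,1))
    b=mask(c,(98,120,40),(120,255,255),bx); r,P=rect(c,big(b),.075); print("blue",r)
    wd=mask(c,(5,90,60),(20,255,255),bx); r,P=rect(c,big(wd),.024);print("plate",r)
E
```

```text
top green corners [[653.0, 44.0], [639.0, -214.0], [431.0, -203.0], [444.0, 57.0]]
grey blob [311.78571429 164.92857143] 28 [620.1 -17.9]
grey blob [348.59259259 166.25925926] 27 [ 615.4 -108.5]
blue ((568.1524658203125, 21.348970413208008), (28.44601058959961, 62.211326599121094), 89.58031463623047)
plate ((525.7971801757812, -101.23799133300781), (89.62187194824219, 138.836181640625), 2.750875949859619)
side green corners [[641.0, -218.0], [431.0, -207.0], [442.0, 62.0], [655.0, 51.0]]
grey blob [284.11111111 183.88888889] 9 [ 614.9 -110.6]
grey blob [276.         203.55555556] 9 [620.7 -20.7]
blue ((565.5598754882812, 53.63770294189453), (60.67354202270508, 98.57823181152344), 9.041451454162598)
plate ((526.0758666992188, -97.6645736694336), (89.59521484375, 150.47669982910156), 2.3718440532684326)
```

```bash
python3 - <<'E'
from h import *
c=read_camera("side"); im=c["color"][:,:,::-1]
cv2.imwrite("pics/cropB.png",cv2.resize(im[160:365,200:365],None,fx=2.9,fy=2.9,interpolation=cv2.INTER_CUBIC))
go([.43,-.105,.15],-93)
E
```

```text
go [-378.7 -349.9   88.6] [1.000e-02 2.000e-02 2.706e+01] rows>= 8.370315245280768
```

View pics/cropB.png

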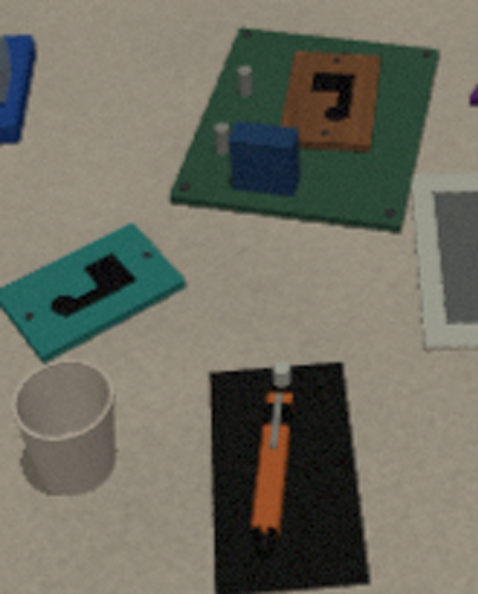

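Top and side views agree: jig origin about (542,-80) mm at yaw -3.1°. The sign is at (526,-101) mm at yaw +2.7°, so it is about 37 mm and 43 mm short of home. I move above the near side of the sign.

>>> drive_tool --plan '[[[-50, -46, 11, 0, 0, 4], [-100, -92, 23, 0, 0, 8], [-150, -138, 35, 0, 0, 12], [-200, -184, 47, 0, 0, 16], [-250, -230, 58, 0, 0, 20], [-300, -276, 69, 0, 0, 24], [-345, -318, 80, 0, 0, 27], [-379, -350, 88, 0, 0, 27]]]'

```text
clock: 1.35
position: [0.4232, -0.1248, 0.1547]
tool_rot: [0.0, -0.688, 0.725, -0.0]
force: [1.1, -0.8, -0.4]
finger_gap: 0.0882
```

```bash
python3 - <<'E'
from h import *
print(tool(),state()["force"])
c=read_camera("wrist"); cv2.imwrite("pics/w1.png",c["color"][:,:,::-1])
go([.440,-.105,.018],-93)
E
```

```text
(array([ 0.4231614 , -0.12478576,  0.15470259]), array([[-5.22340831e-02, -9.98634339e-01,  1.02811423e-03],
       [-9.98634868e-01,  5.22340706e-02, -3.90955283e-05],
       [-1.46604543e-05, -1.02875284e-03, -9.99999471e-01]])) [ 1.09875671 -0.76451259 -0.39806887]
go [-10.9 -14.2 135.8] [-0.05  0.27  0.63] rows>= 2.191396053218832
```

View pics/w1.png

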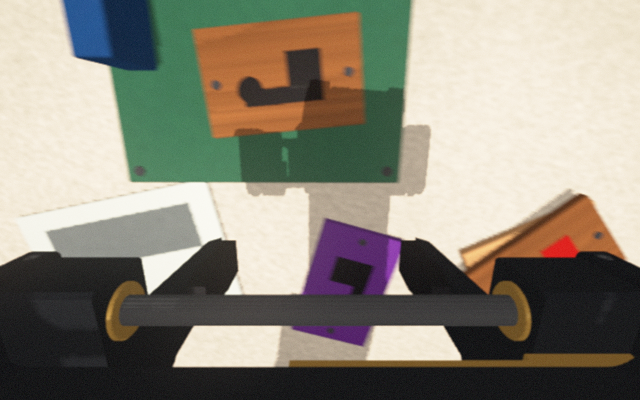

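The wrist view shows the sign spanning x=195..365 px on the board, with the stop at the upper left and the fingers just in front of the board. I descend behind the sign's near edge.

>>> drive_tool --plan '[[[-11, -29, 30, 0, 0, 0.6], [-11, -29, 70, 0, 0, 0.6], [-11, -29, 110, 0, 0, 0.6], [-11, -29, 130, 0, 0, 0.6], [-11, -29, 130, 0, 0, 0.6], [-11, -29, 130, 0, 0, 0.6]]]'

```text
clock: 2.15
position: [0.4554, -0.1058, 0.0246]
tool_rot: [0.002, -0.688, 0.725, 0.001]
force: [-0.0, 0.5, 0.6]
finger_gap: 0.0881
```

```bash
python3 - <<'E'
from h import *
print(tool(),state()["force"])
c=read_camera("wrist"); cv2.imwrite("pics/w2.png",c["color"][:,:,::-1])
c=read_camera("side"); cv2.imwrite("pics/s2.png",cv2.resize(c["color"][150:270,220:420,::-1],None,fx=3.5,fy=3.5))
go([.455,-.105,.019],-93.1)
E
```

```text
(array([ 0.45539898, -0.10584578,  0.02458218]), array([[-0.05200374, -0.99864446,  0.00220276],
       [-0.9986369 ,  0.05201296,  0.00435712],
       [-0.00446579, -0.00197317, -0.99998808]])) [-0.03302163  0.50547991  0.60242727]
go [-0.8  0.7  5.9] [-0.16  0.25  0.12] rows>= 0.09541614537686764
```

View pics/w2.png

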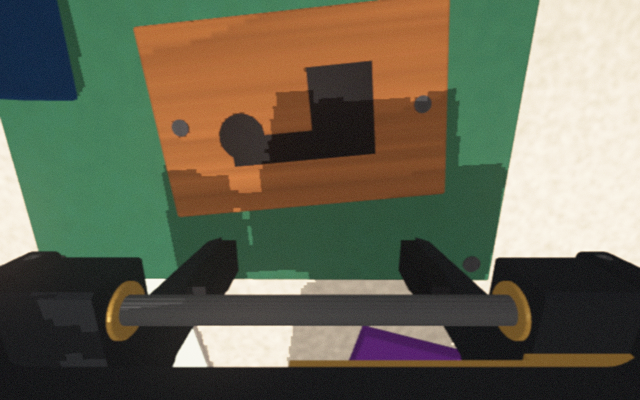

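View pics/s2.png

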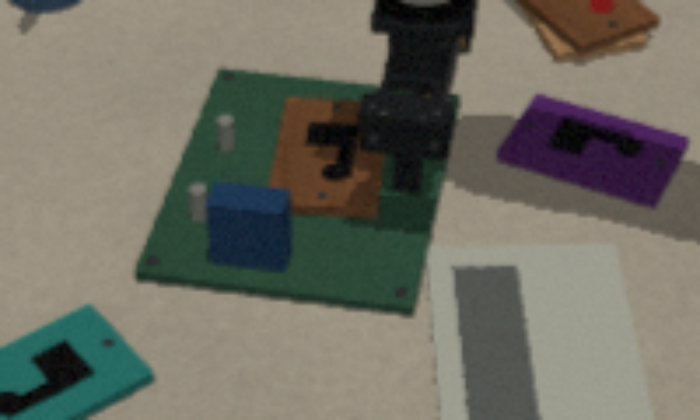

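The fingers sit behind the near edge with a clear gap, and the view agrees with the measurement. I lower 6 mm and push towards jig +x.

>>> drive_tool --plan '[[[-1, 0, 6, 0, 0, 0], [-1, -6, 6.5, 0, 0, 0], [-1, -12, 6.5, 0, 0, 0], [-1, -18, 6.5, 0, 0, 0], [-1, -24, 6.5, 0, 0, 0], [-1, -30, 6.5, 0, 0, 0], [-1, -36, 6.5, 0, 0, 0], [-1, -42, 6.5, 0, 0, 0]]]'

```text
clock: 3.25
position: [0.4981, -0.1071, 0.0185]
tool_rot: [0.003, -0.688, 0.725, 0.0]
force: [-0.6, 0.4, 0.9]
finger_gap: 0.0879
```

```bash
cat >> h.py <<'E'
YAW=np.radians(-3.1); JO=np.array([542,-80.])
def w2j(P):
    P=np.atleast_2d(P)[:,:2]-JO; c,s=np.cos(YAW),np.sin(YAW)
    return P@np.array([[c,-s],[s,c]])
def j2w(P):
    c,s=np.cos(YAW),np.sin(YAW); return np.atleast_2d(P)@np.array([[c,s],[-s,c]])+JO
def plate_edges(c,box=None):
    wd=mask(c,(5,90,60),(20,255,255),box); r,P=rect(c,big(wd),.024); return r,P*1000
E
python3 - <<'E'
from h import *
p,R=tool();print(p,state()["force"],"jig",w2j(p*1000))
c=read_camera("wrist"); cv2.imwrite("pics/w3.png",c["color"][:,:,::-1])
c=read_camera("top"); r,P=plate_edges(c,(280,150,395,250)); print(r,w2j(np.array(r[0])))
cv2.imwrite("pics/t3.png",cv2.resize(c["color"][130:260,230:430,::-1],None,fx=3.5,fy=3.5))
E
```

```text
[ 0.49813224 -0.10707013  0.01847014] [-0.55964936  0.44043195  0.90321606] jig [[-42.33964368 -29.40283804]]
((566.1447143554688, -56.17552185058594), (37.928619384765625, 66.4943618774414), 83.93193817138672) [[22.82098318 25.09533258]]
```

View pics/w3.png

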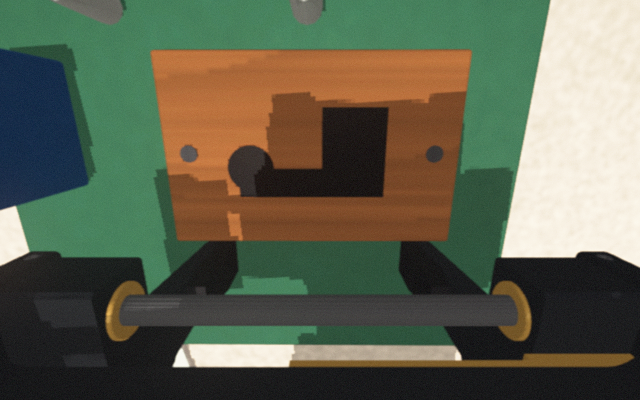

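The sign is now square to the fingers (edges at rows 50 and 240), with about 10 mm left to the dowels. I push on gently.

>>> drive_tool --plan '[[[0, -2, 0, 0, 0, 0], [0, -4, 0, 0, 0, 0], [0, -6, 0, 0, 0, 0], [0, -7, 0, 0, 0, 0], [0, -8, 0, 0, 0, 0], [0, -9, 0, 0, 0, 0], [0, -9, 0, 0, 0, 0]]]'

```text
clock: 4.22
position: [0.5079, -0.1075, 0.0187]
tool_rot: [0.003, -0.689, 0.725, -0.0]
force: [-0.5, 0.9, -0.3]
finger_gap: 0.0878
```

```bash
python3 - <<'E'
from h import *
p,R=tool();print(p,state()["force"],"jig",w2j(p*1000))
c=read_camera("wrist"); cv2.imwrite("pics/w4.png",c["color"][:,:,::-1])
for uv in [(150,50)]: pass
E
```

```text
[ 0.50791534 -0.10752576  0.01865867] [-0.52669456  0.90431731 -0.25387902] jig [[-32.54622674 -29.3287344 ]]
```

View pics/w4.png

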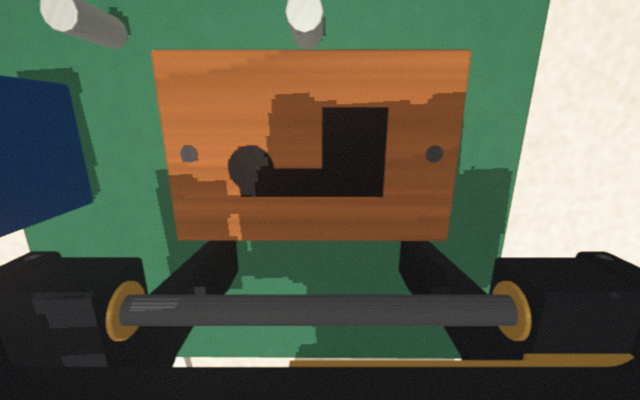

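>>> drive_tool --plan '[[[0, -1, 0, 0, 0, 0], [0, -2, 0, 0, 0, 0], [0, -3, 0, 0, 0, 0], [0, -4, 0, 0, 0, 0], [0, -4, 0, 0, 0, 0]]]'

```text
clock: 4.9
position: [0.51, -0.1077, 0.0185]
tool_rot: [0.002, -0.688, 0.725, 0.001]
force: [-5.3, -0.4, 5.6]
finger_gap: 0.088
```

Contact: 5.3 N back along jig x, with TCP at jig x=-30, as expected for the dowels. I back off, lift, and swing round to the -y edge.

>>> drive_tool --plan '[[[0, 4, 0, 0, 0, 0], [0, 15, -10, 0, 0, 0], [0, 20, -50, 0, 0, 0], [0, 20, -90, 0, 0, 0], [0, 20, -90, 0, 0, 0]]]' --fingers 40

```text
clock: 5.52
position: [0.4921, -0.1075, 0.1117]
tool_rot: [0.004, -0.688, 0.725, -0.002]
force: [-0.0, 0.4, -0.1]
finger_gap: 0.0411
```

```bash
python3 - <<'E'
from h import *
print(np.round(state()["joint_pos"],2),state()["position"])
w=j2w([20,-127])[0]/1000; print(w); go([*w,.11],-3.1);
E
```

```text
[ 0.2   0.48 -0.09  2.02  0.06  0.64 -1.55] [ 0.49206921 -0.10753259  0.11170481]
[ 0.55510272 -0.20789573]
go [ 96.9 -68.2   1.9] [ -0.5   -0.18 -89.91] rows>= 8.40257998786698
```

>>> drive_tool --plan '[[[14, -10, 0, 0, 0, -10], [28, -20, 0, 0, 0, -20], [42, -30, 0, 0, 0, -30], [56, -40, 0, 0, 0, -40], [70, -50, 0, 0, 0, -50], [83, -59, 0, 0, 0, -60], [97, -68, 0, 0, 0, -70], [97, -68, 0, 0, 0, -80]]]'

```text
clock: 6.52
position: [0.5546, -0.2093, 0.1111]
tool_rot: [-0.002, 0.994, -0.111, 0.004]
force: [0.5, 0.1, -0.6]
finger_gap: 0.0398
```

>>> drive_tool --plan '[[[0, 0, 0, 0, 0, -9], [0, 0, 0, 0, 0, -10], [0, 0, 0, 0, 0, -10]]]'

```text
clock: 6.9
position: [0.5543, -0.2091, 0.1108]
tool_rot: [-0.002, 1.0, -0.026, 0.004]
force: [-0.2, -0.1, -0.7]
finger_gap: 0.0403
```

```bash
python3 - <<'E'
from h import *
p,R=tool();print(p,state()["force"],"jig",w2j(p*1000))
c=read_camera("top"); 
cv2.imwrite("pics/t5.png",cv2.resize(c["color"][130:260,230:430,::-1],None,fx=3.5,fy=3.5))
w=j2w([20,-127])[0]/1000; go([*w,.019],-3.1)
E
```

```text
[ 0.55433235 -0.20911809  0.11075962] [-0.15636833 -0.12275064 -0.73987048] jig [[  19.29685723 -128.262233  ]]
go [-0.  -0.9 91.9] [-0.2  -0.41  0.2 ] rows>= 1.4703219921867325
```

View pics/t5.png

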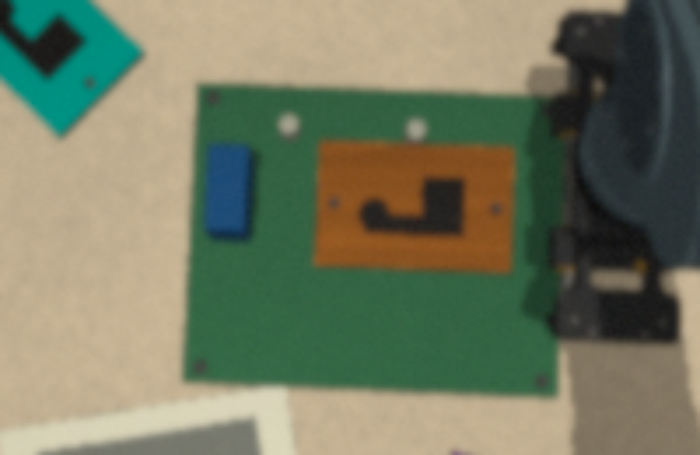

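The top crop shows the sign square against the dowel line, with the fingers clear of its -y edge (crop column 515). I descend and push towards the stop.

>>> drive_tool --plan '[[[0, 0, 40, 0, 0, 0], [0, 0, 80, 0, 0, 0], [0, 0, 92, 0, 0, 0], [0, -8, 92, 0, 0, 0], [0, -16, 92, 0, 0, 0], [0, -24, 92, 0, 0, 0], [0, -30, 92, 0, 0, 0], [0, -36, 92, 0, 0, 0]]]'

```text
clock: 7.95
position: [0.5573, -0.173, 0.0196]
tool_rot: [-0.001, 1.0, -0.026, 0.004]
force: [0.0, -1.4, 1.2]
finger_gap: 0.0398
```

>>> drive_tool --plan '[[[0, -4, 0, 0, 0, 0], [0, -8, 0, 0, 0, 0], [0, -12, 0, 0, 0, 0], [0, -16, 0, 0, 0, 0], [0, -20, 0, 0, 0, 0], [0, -22, 0, 0, 0, 0], [0, -24, 0, 0, 0, 0], [0, -24, 0, 0, 0, 0]]]'

```text
clock: 8.95
position: [0.5585, -0.1486, 0.0196]
tool_rot: [-0.001, 1.0, -0.025, 0.004]
force: [0.0, 0.1, 0.6]
finger_gap: 0.04
```

```bash
python3 - <<'E'
from h import *
p,R=tool();print(p,state()["force"],"jig",w2j(p*1000))
c=read_camera("top"); 
cv2.imwrite("pics/t6.png",cv2.resize(c["color"][130:260,230:430,::-1],None,fx=3.5,fy=3.5))
c=read_camera("wrist"); cv2.imwrite("pics/w6.png",c["color"][:,:,::-1])
E
```

```text
[ 0.5585318  -0.1485692   0.01956455] [0.00751903 0.09627414 0.60856618] jig [[ 20.21575357 -67.57483988]]
```

View pics/t6.png

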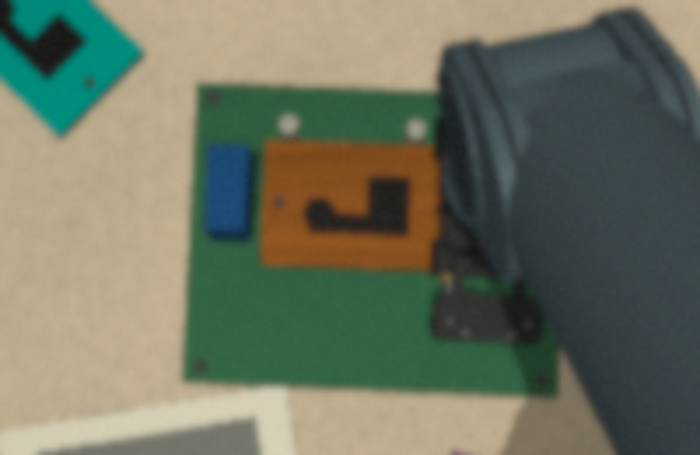

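View pics/w6.png

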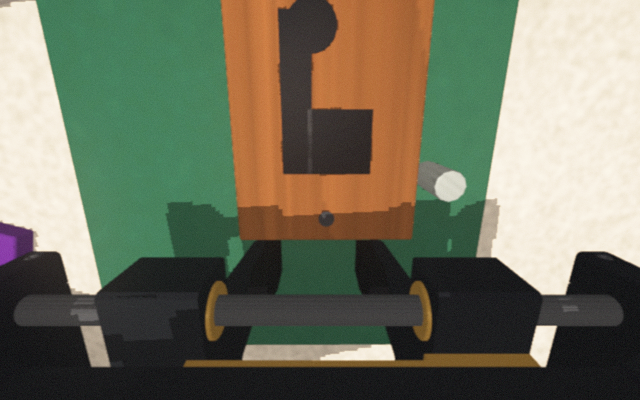

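The sign slides square along the dowels, with about 8 mm to go to the stop (crop column 262 against the stop edge at about 250). I push until contact.

>>> drive_tool --plan '[[[0, -2, 0, 0, 0, 0], [0, -4, 0, 0, 0, 0], [0, -6, 0, 0, 0, 0], [0, -7, 0, 0, 0, 0], [0, -8, 0, 0, 0, 0], [0, -9, 0, 0, 0, 0], [0, -9, 0, 0, 0, 0]]]'

```text
clock: 9.93
position: [0.5587, -0.1405, 0.0195]
tool_rot: [-0.001, 1.0, -0.026, 0.004]
force: [-0.4, -3.1, -0.0]
finger_gap: 0.0402
```

>>> drive_tool --plan '[[[0, -1, 0, 0, 0, 0], [0, -2, 0, 0, 0, 0], [0, -3, 0, 0, 0, 0], [0, -3, 0, 0, 0, 0]]]'

```text
clock: 10.42
position: [0.5584, -0.1402, 0.0195]
tool_rot: [0.001, 1.0, -0.027, 0.003]
force: [-1.3, -7.9, 0.6]
finger_gap: 0.0399
```

It has stalled against the stop (7.9 N, no movement). Now I re-seat it in x by pressing the near edge mid-way between the dowels, with closed fingers.

>>> drive_tool --plan '[[[0, 5, 0, 0, 0, 0], [0, 8, -20, 0, 0, 0], [0, 8, -65, 0, 0, 0], [-30, -20, -65, 0, 0, 0], [-60, -50, -65, 0, 0, 0], [-85, -79, -65, 0, 0, 0], [-85, -79, -65, 0, 0, 0]]]' --fingers 0

```text
clock: 11.3
position: [0.4761, -0.0537, 0.0851]
tool_rot: [-0.0, 1.0, -0.024, 0.003]
force: [0.1, -0.4, 0.1]
finger_gap: 0.0007
```

```bash
python3 - <<'E'
from h import *
p,R=tool();print(p,"jig",w2j(p*1000),state()["finger_gap"])
c=read_camera("wrist"); cv2.imwrite("pics/w7.png",c["color"][:,:,::-1])
go([*(j2w([-62,18])[0]/1000),.019],-3.1)
E
```

```text
[ 0.47611941 -0.05368419  0.0850807 ] jig [[-67.20731265  22.71455633]] 0.000671424969399249
go [ 3.2  3.1 66.1] [ 0.03 -0.47  0.21] rows>= 1.0601138764699718
```

View pics/w7.png

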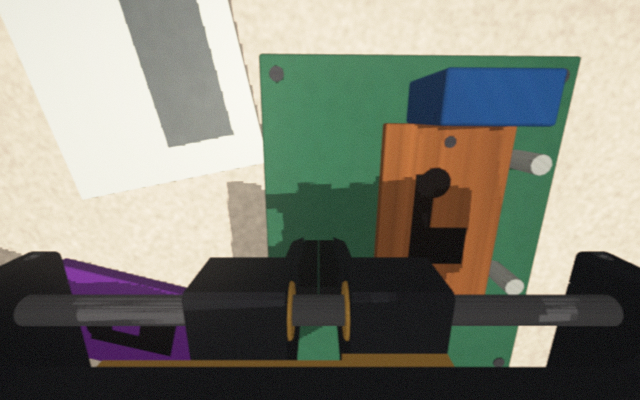

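The sign's end touches the stop at row 125 and its far edge is next to both dowels. I descend and press jig +x with the closed fingers (tool +x).

>>> drive_tool --plan '[[[2, 3, 40, 0, 0, 0], [2, 3, 66, 0, 0, 0], [2, 3, 66, 0, 0, 0], [8, 3, 66, 0, 0, 0], [14, 3, 66, 0, 0, 0], [20, 3, 66, 0, 0, 0], [23, 3, 66, 0, 0, 0], [23, 3, 66, 0, 0, 0]]]'

```text
clock: 12.35
position: [0.5011, -0.0596, 0.0194]
tool_rot: [0.0, 1.0, -0.025, 0.004]
force: [-0.7, 1.6, -0.6]
finger_gap: 0.0002
```

>>> drive_tool --plan '[[[1.5, 0, 0, 0, 0, 0], [3, 0, 0, 0, 0, 0], [4.5, 0, 0, 0, 0, 0], [6, 0, 0, 0, 0, 0], [6, 0, 0, 0, 0, 0]]]'

```text
clock: 12.98
position: [0.5073, -0.0599, 0.0194]
tool_rot: [0.0, 1.0, -0.025, 0.004]
force: [-0.3, -0.2, -0.1]
finger_gap: 0.0001
```

>>> drive_tool --plan '[[[1.5, 0, 0, 0, 0, 0], [3, 0, 0, 0, 0, 0], [4.5, 0, 0, 0, 0, 0], [6, 0, 0, 0, 0, 0], [6, 0, 0, 0, 0, 0]]]'

```text
clock: 13.6
position: [0.5096, -0.0601, 0.019]
tool_rot: [0.001, 1.0, -0.025, 0.001]
force: [-9.7, 0.5, 8.7]
finger_gap: 0.0001
```

```bash
python3 - <<'E'
from h import *
p,R=tool();print(p,"jig",w2j(p*1000),state()["force"])
c=read_camera("wrist"); cv2.imwrite("pics/w8.png",c["color"][:,:,::-1])
E
```

```text
[ 0.50957305 -0.06013448  0.01896562] jig [[-33.45379976  18.08283683]] [-9.66153066  0.54604954  8.73857477]
```

View pics/w8.png

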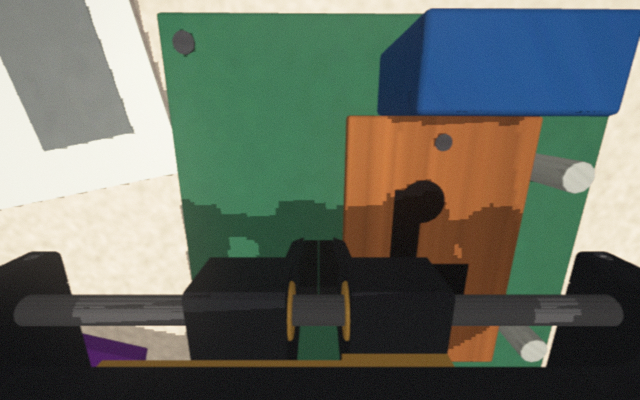

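The x-press is firm (9.7 N, stalled), with the end flush to the stop and the far edge on both dowels. I retreat and move up over towards the marker, checking the cup's clearance first.

>>> drive_tool --plan '[[[-8, 0, 0, 0, 0, 0], [-20, 0, -5, 0, 0, 0], [-20, 0, -60, 0, 0, 0], [-20, 0, -120, 0, 0, 0], [-20, 0, -160, 0, 0, 0], [-20, 0, -160, 0, 0, 0]]]' --fingers 60

```text
clock: 14.4
position: [0.4914, -0.0592, 0.1821]
tool_rot: [0.002, 1.0, -0.025, 0.004]
force: [-0.4, -0.7, 0.1]
finger_gap: 0.0586
```

```bash
python3 - <<'E'
from h import *
c=read_camera("top");s=read_camera("side")
cv2.imwrite("pics/t9.png",cv2.resize(c["color"][120:260,130:330,::-1],None,fx=4,fy=4,interpolation=cv2.INTER_CUBIC))
print("cup rim ctr",cast(c,(161,147),.08)*1000, cast(s,(223,297),.08)*1000)
# marker in both
for n,cam,bx in (("top",c,(135,190,225,240)),("side",s,(275,280,320,360))):
    o=mask(cam,(3,150,100),(22,255,255),bx); pts=np.argwhere(o>0)[:,::-1]
    P=cast(cam,pts,.02)[:,:2]*1000; r=cv2.minAreaRect(P.astype(np.float32)); print(n,r,len(P))
print(cast(c,[(130+217/2.9,130+229/2.9),(130+52/2.9,130+244/2.9)],.013)*1000)
go([.505,.335,.18],4)
E
```

```text
cup rim ctr [[660.81806769 340.32984906  80.        ]] [[659.73832786 337.15451755  80.        ]]
top ((509.603271484375, 331.2437744140625), (22.880756378173828, 129.074462890625), 4.462707996368408) 343
side ((511.3055725097656, 328.03594970703125), (19.438634872436523, 123.93038177490234), 4.417819976806641) 312
[[516.93572432 254.80239149  13.        ]
 [505.65485079 399.23820813  13.        ]]
go [  -4.  -394.5   -2. ] [ 0.14 -0.12 -6.9 ] rows>= 6.312783206887691
```

View pics/t9.png

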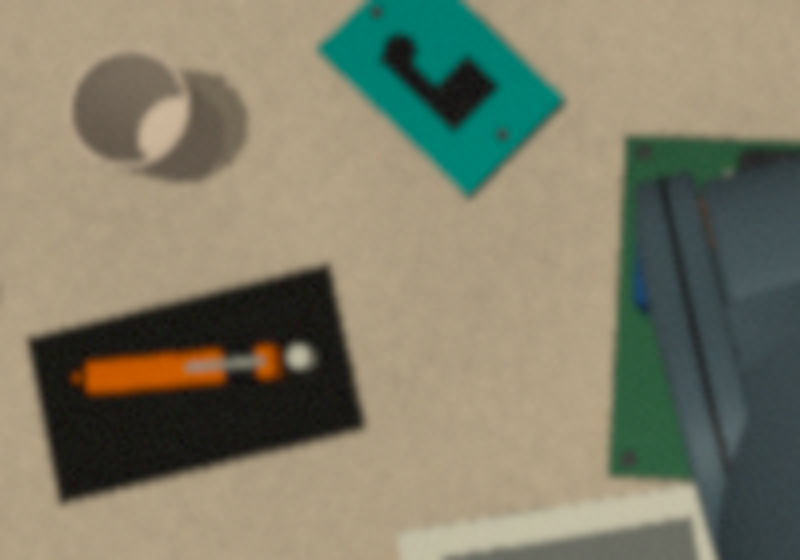

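The cup rim is at (660,339) mm and the marker at about (510,330) mm with its axis at 94.5°. The gripper body would clear the cup by about 20 mm. I go over the marker.

>>> drive_tool --plan '[[[0, -55, 0, 0, 0, -1], [0, -110, 0, 0, 0, -2], [0, -165, 0, 0, 0, -4], [0, -220, 0, 0, 0, -6], [0, -275, 0, 0, 0, -7], [0, -330, 0, 0, 0, -7], [-4, -380, 0, 0, 0, -7], [-4, -394, 0, 0, 0, -7]]]'

```text
clock: 15.5
position: [0.5025, 0.3381, 0.1763]
tool_rot: [0.001, 0.999, 0.038, -0.0]
force: [-0.6, -0.6, 0.2]
finger_gap: 0.0603
```

>>> drive_tool --plan '[[[0, 0, 0, 0, 0, 0], [0, 0, 0, 0, 0, 0]]]'

```text
clock: 15.75
position: [0.5025, 0.3361, 0.1752]
tool_rot: [0.002, 0.999, 0.038, -0.001]
force: [0.5, 0.1, -0.5]
finger_gap: 0.0598
```

```bash
python3 - <<'E'
from h import *
p,R=tool();print(p,np.round(R,3).tolist(),state()["finger_gap"])
c=read_camera("wrist"); cv2.imwrite("pics/w10.png",c["color"][:,:,::-1])
o=mask(c,(3,150,100),(22,255,255)); 
P=cast(c,np.argwhere(o>0)[:,::-1],.02)[:,:2]*1000; P=P[(P[:,0]>440)&(P[:,0]<580)]; print(cv2.minAreaRect(P.astype(np.float32)),len(P))
c=read_camera("top");cv2.imwrite("pics/t10.png",cv2.resize(c["color"][120:300,130:390,::-1],None,fx=3,fy=3,interpolation=cv2.INTER_CUBIC))
E
```

```text
[0.50247187 0.33613261 0.17518689] [[0.997, 0.075, -0.002], [0.075, -0.997, -0.004], [-0.002, 0.004, -1.0]] 0.05980753848075113
((508.431884765625, 303.85986328125), (138.8472137451172, 406.13104248046875), 0.5895070433616638) 2296
```

View pics/w10.png

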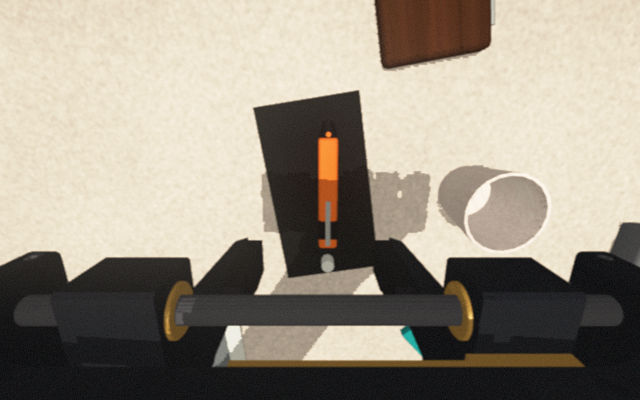

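View pics/t10.png

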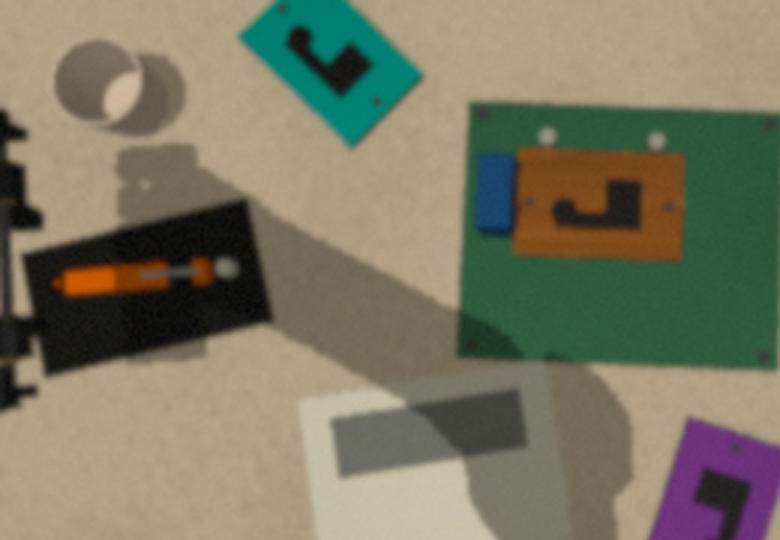

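The wrist view shows the marker centred at column 328, barrel from row 137 (nose end) to 247 (tail) and button at about row 263. The cup is well to the right. The top view shows the sign flush with the stop and both dowels. I locate the barrel precisely.

```bash
python3 - <<'E'
from h import *
c=read_camera("wrist")
o=mask(c,(3,150,70),(22,255,255),(310,128,345,250)); P=cast(c,np.argwhere(o>0)[:,::-1],.023)[:,:2]*1000
n,l,s,ce=cv2.connectedComponentsWithStats(o); print(s.tolist())
keep=np.isin(l,[i for i in range(1,n) if s[i,4]>60]); P=cast(c,np.argwhere(keep)[:,::-1],.023)[:,:2]*1000
print(cv2.minAreaRect(P.astype(np.float32)))
print("nose tip",cast(c,(328,122),.013)*1000,"btn",cast(c,[(327,256),(327,271)],.013)*1000)
pd=mask(c,(0,0,0),(180,255,60),(245,85,380,282)); 
h=cv2.convexHull(big(pd))
cv2.imwrite("pics/w10c.png",cv2.resize(c["color"][85:290,230:430,::-1],None,fx=2.9,fy=2.9,interpolation=cv2.INTER_CUBIC))
print("pad corners",np.round(cast(c,[(254,106),(358,91),(376,266),(288,276)],.003)*1000))
E
```

```text
[[0, 0, 640, 400, 254205], [317, 131, 21, 91, 1666], [317, 239, 20, 9, 129]]
((512.0982666015625, 332.76959228515625), (20.835033416748047, 124.23709106445312), 4.430487632751465)
nose tip [[507.58513194 403.04664714  13.        ]] btn [[519.07870557 255.00997963  13.        ]
 [520.70171233 235.79281632  13.        ]]
pad corners [[431. 413.   3.]
 [536. 435.   3.]
 [579. 241.   3.]
 [475. 220.   3.]]
```

View pics/w10c.png

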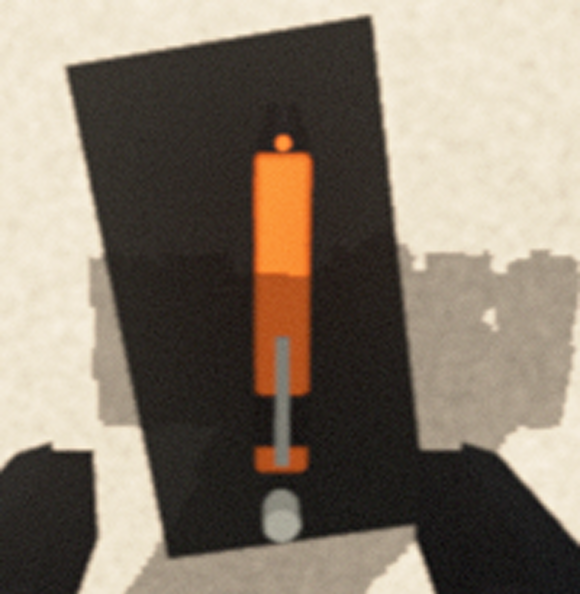

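```bash
python3 - <<'E'
from h import *
go([.512,.330,.007],4.45)
E
```

```text
go [  8.6   6.5 169.1] [ 0.15  0.05 -0.17] rows>= 2.710337010260208
```

>>> drive_tool --plan '[[[8.6, 6.5, 40, 0, 0, 0], [8.6, 6.5, 80, 0, 0, 0], [8.6, 6.5, 120, 0, 0, 0], [8.6, 6.5, 145, 0, 0, 0], [8.6, 6.5, 145, 0, 0, 0], [8.6, 6.5, 145, 0, 0, 0]]]'

```text
clock: 16.65
position: [0.5129, 0.3302, 0.0323]
tool_rot: [0.001, 0.999, 0.037, 0.0]
force: [1.0, -0.0, -0.1]
finger_gap: 0.06
```

```bash
python3 - <<'E'
from h import *
print(tool()[0]);go([.512,.330,.007],4.45)
c=read_camera("wrist"); cv2.imwrite("pics/w11.png",c["color"][:,:,::-1])
E
```

```text
[0.51294084 0.33021494 0.03229468]
go [-1.   0.1 25.3] [ 0.11 -0.03 -0.21] rows>= 0.40500941329666473
```

View pics/w11.png

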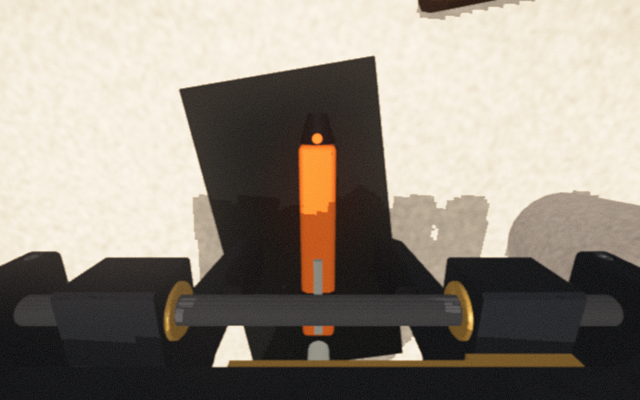

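The marker (column 317) lies centred between the fingers (gap centre about 318). I go down and close.

>>> drive_tool --plan '[[[-0.5, 0, 12, 0, 0, 0], [-0.5, 0, 22, 0, 0, 0], [-0.5, 0, 25, 0, 0, 0], [-0.5, 0, 25, 0, 0, 0]]]'

```text
clock: 17.2
position: [0.5123, 0.3303, 0.0072]
tool_rot: [0.001, 0.999, 0.037, 0.0]
force: [-0.4, 0.3, -0.2]
finger_gap: 0.0605
```

>>> drive_tool --plan '[[[0, 0, 0, 0, 0, 0], [0, 0, 0, 0, 0, 0], [0, 0, 0, 0, 0, 0], [0, 0, 0, 0, 0, 0], [0, 0, 0, 0, 0, 0], [0, 0, 0, 0, 0, 0]]]' --fingers 0

```text
clock: 17.95
position: [0.5124, 0.3303, 0.0073]
tool_rot: [0.001, 0.999, 0.037, 0.0]
force: [-0.4, -0.3, 0.9]
finger_gap: 0.0196
```

The grip reads 19.6 mm on the 20 mm barrel. I lift 35 mm to bring the axis to stop-face height.

>>> drive_tool --plan '[[[0, 0, -12, 0, 0, 0], [0, 0, -35, 0, 0, 0], [0, 0, -35, 0, 0, 0], [0, 0, -35, 0, 0, 0]]]'

```text
clock: 18.45
position: [0.5126, 0.3303, 0.0426]
tool_rot: [0.001, 0.999, 0.037, 0.001]
force: [0.4, 0.3, -0.8]
finger_gap: 0.0199
```

```bash
python3 - <<'E'
from h import *
w=j2w([23,213])[0]/1000;print(w,tool()[0],state()["force"]); go([*w,.042],-3.1)
c=read_camera("side"); cv2.imwrite("pics/s12.png",cv2.resize(c["color"][150:390,180:420,::-1],None,fx=2.5,fy=2.5))
c=read_camera("wrist"); cv2.imwrite("pics/w12.png",c["color"][:,:,::-1])
c=read_camera("top"); r,P=plate_edges(c,(295,170,375,225)); print(r,"jig",w2j(np.array(r[0])),"yaw")
E
```

```text
[0.57648513 0.1314445 ] [0.51257504 0.33025521 0.04262829] [ 0.42462645  0.30855367 -0.83104919]
go [ 49. 203.   1.] [ 0.09 -0.07  7.34] rows>= 3.3413038815725584
((565.0916748046875, -59.898284912109375), (139.79541015625, 90.93214416503906), 88.75487518310547) jig [[21.97080718 21.32107001]] yaw
```

View pics/s12.png

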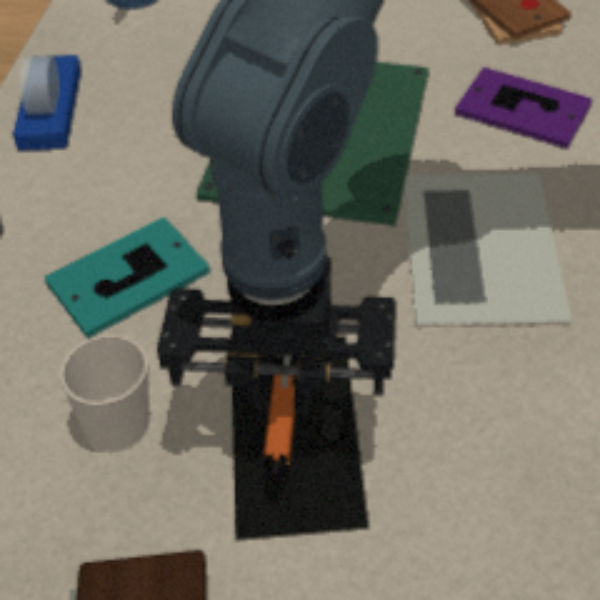

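View pics/w12.png

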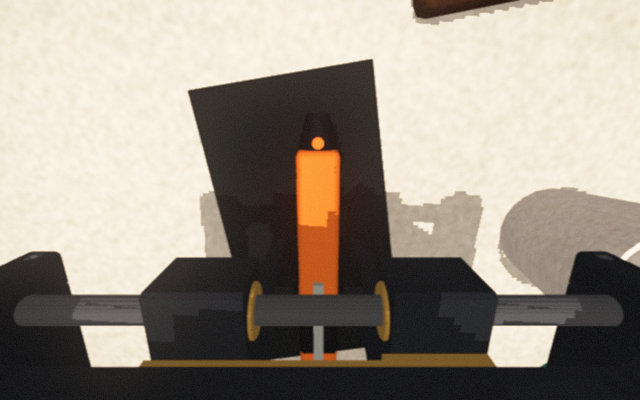

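The marker is held level, and the cup is untouched. Next I go to 17 mm off the stop face, aligned with jig y.

>>> drive_tool --plan '[[[10, 40, 0, 0, 0, 1], [20, 80, 0, 0, 0, 3], [30, 120, 1, 0, 0, 5], [40, 160, 1, 0, 0, 7], [46, 190, 1, 0, 0, 7.3], [49, 203, 1, 0, 0, 7.3], [49, 203, 1, 0, 0, 7.3]]]'

```text
clock: 19.48
position: [0.576, 0.131, 0.041]
tool_rot: [0.001, 1.0, -0.027, -0.0]
force: [0.4, -0.1, 0.0]
finger_gap: 0.0197
```

```bash
python3 - <<'E'
from h import *
p,R=tool();print(p,"jig",w2j(p*1000));go([*(j2w([23,213])[0]/1000),.042],-3.1)
c=read_camera("side"); cv2.imwrite("pics/s13.png",cv2.resize(c["color"][150:300,220:400,::-1],None,fx=4,fy=4))
c=read_camera("top"); cv2.imwrite("pics/t13.png",cv2.resize(c["color"][130:260,170:370,::-1],None,fx=4,fy=4))
E
```

```text
[0.57595601 0.13098702 0.04101468] jig [[ 22.49639144 212.51457529]]
go [ 0.5 -0.5 -1. ] [ 0.13  0.01 -0.01] rows>= 0.019333628185377358
```

View pics/s13.png

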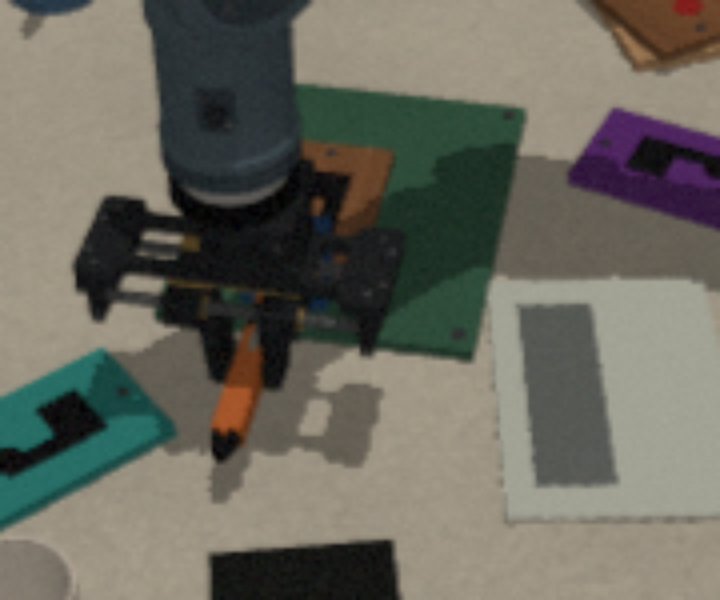

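View pics/t13.png

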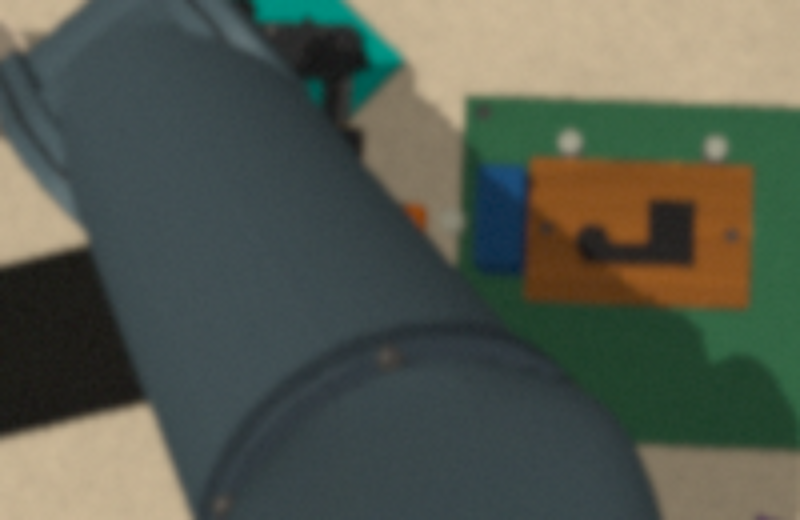

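The white button (crop 450,218) faces the middle of the stop's outer face (edge at 475). I advance.

>>> drive_tool --plan '[[[0, 4, 0, 0, 0, 0], [0, 8, 0, 0, 0, 0], [0, 11, 0, 0, 0, 0], [0, 14, 0, 0, 0, 0], [0, 14, 0, 0, 0, 0]]]'

```text
clock: 20.2
position: [0.5747, 0.1198, 0.0414]
tool_rot: [0.0, 1.0, -0.026, -0.0]
force: [-0.7, 4.3, -1.0]
finger_gap: 0.0195
```

>>> drive_tool --plan '[[[0, 1.5, 0, 0, 0, 0], [0, 3, 0, 0, 0, 0], [0, 4.5, 0, 0, 0, 0], [0, 6, 0, 0, 0, 0]]]'

```text
clock: 20.7
position: [0.5743, 0.1137, 0.0414]
tool_rot: [0.0, 1.0, -0.026, -0.0]
force: [0.8, 4.5, -0.8]
finger_gap: 0.02
```

>>> drive_tool --plan '[[[0, 1.5, 0, 0, 0, 0], [0, 3, 0, 0, 0, 0], [0, 4.5, 0, 0, 0, 0], [0, 5, 0, 0, 0, 0]]]'

```text
clock: 21.2
position: [0.5742, 0.1122, 0.0418]
tool_rot: [-0.002, 1.0, -0.025, 0.001]
force: [0.7, 11.6, -2.1]
finger_gap: 0.0196
```

>>> drive_tool --plan '[[[0, 2, 0, 0, 0, 0], [0, 4, 0, 0, 0, 0], [0, 6, 0, 0, 0, 0], [0, 6, 0, 0, 0, 0], [0, 6, 0, 0, 0, 0]]]'

```text
clock: 21.82
position: [0.574, 0.1122, 0.0424]
tool_rot: [-0.006, 1.0, -0.023, 0.002]
force: [0.1, 15.8, -2.5]
finger_gap: 0.0197
```

The button has bottomed: 15.8 N with no further travel, after about 4.4 N while it slid. I back off and inspect.

>>> drive_tool --plan '[[[0, -8, 0, 0, 0, 0], [0, -20, 0, 0, 0, 0], [0, -40, 0, 0, 0, 0], [0, -60, 0, 0, 0, 0], [0, -60, 0, 0, 0, 0]]]'

```text
clock: 22.45
position: [0.5765, 0.1753, 0.0434]
tool_rot: [-0.007, 1.0, -0.021, 0.002]
force: [-0.8, -0.3, -1.4]
finger_gap: 0.0196
```

```bash
python3 - <<'E'
from h import *
p,R=tool();print(p)
c=read_camera("wrist"); cv2.imwrite("pics/w14.png",c["color"][:,:,::-1])
c=read_camera("side"); cv2.imwrite("pics/s14.png",cv2.resize(c["color"][150:330,200:400,::-1],None,fx=3.3,fy=3.3))
w=[.5123,.3303,.050]; go(w,4.45)
E
```

```text
[0.57647754 0.17526883 0.04342629]
go [ -71.4 -155.3   -5.3] [-0.68 -0.19 -7.03] rows>= 2.735877724297818
```

View pics/w14.png

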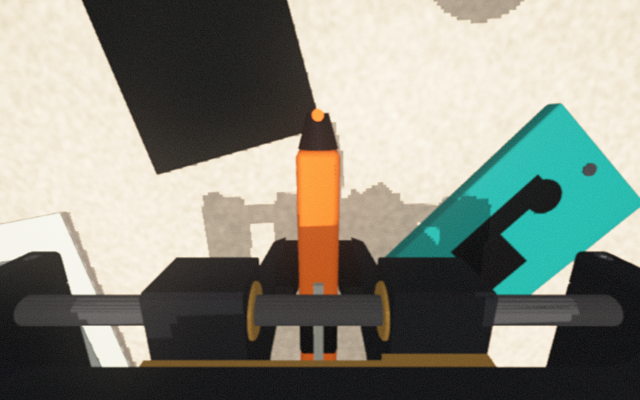

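View pics/s14.png

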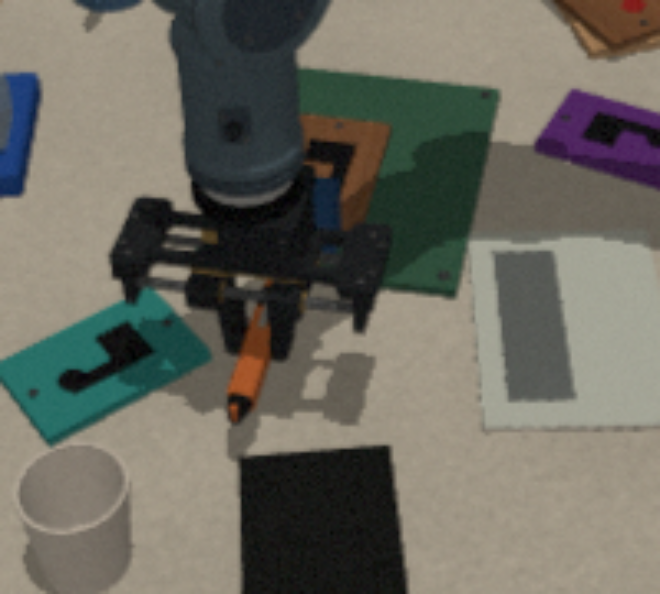

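The nib dot moved from row 143 to row 115, out past the nose, and the marker did not slip (barrel end still at row 150). I check the travel in mm while returning to the pad.

```bash
python3 - <<'E'
from h import *
c=read_camera("wrist");p,R=tool()
for z in (.045,.05,.055):
    A=cast(c,[(318,143.2),(318,115)],z); print(z,np.linalg.norm(A[0]-A[1])*1000)
E
```

```text
0.045 12.982309786901153
0.05 12.53273974776363
0.055 12.083169708626137
```

>>> drive_tool --plan '[[[-20, -40, -4, 0, 0, -2], [-40, -80, -8, 0, 0, -4], [-55, -120, -8, 0, 0, -6], [-71, -150, -8, 0, 0, -7], [-71.4, -155.3, -8, 0, 0, -7], [-71.4, -155.3, -8, 0, 0, -7]]]'

```text
clock: 23.35
position: [0.5134, 0.3281, 0.0524]
tool_rot: [-0.005, 0.999, 0.037, 0.002]
force: [0.6, 0.4, -0.3]
finger_gap: 0.0197
```

```bash
python3 - <<'E'
from h import *
print(tool()[0]); go([.512,.330,.008],4.45)
c=read_camera("wrist"); cv2.imwrite("pics/w15.png",c["color"][:,:,::-1])
c=read_camera("side"); cv2.imwrite("pics/s15.png",cv2.resize(c["color"][200:380,200:400,::-1],None,fx=3.3,fy=3.3))
E
```

```text
[0.51342859 0.32807849 0.05237412]
go [-1.5 -1.6 44.4] [-0.56 -0.24 -0.17] rows>= 0.7110187024231897
```

View pics/s15.png

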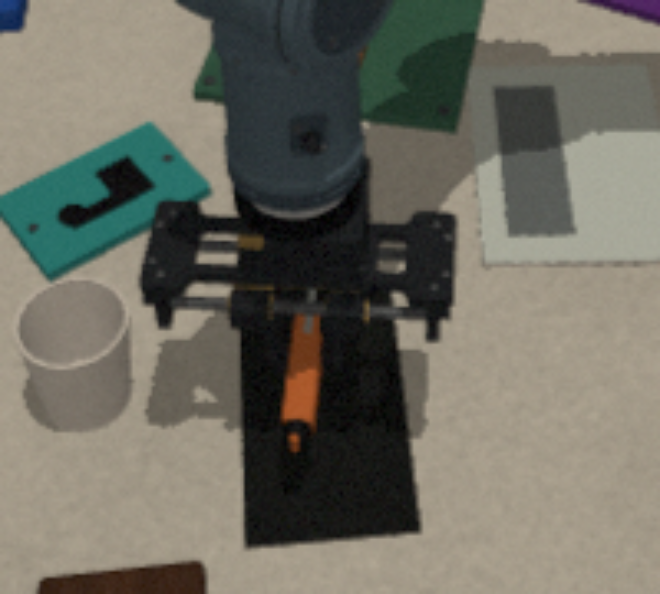

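Nib travel is about 12.5 mm, matching the 12 mm full stroke. I lower onto the pad.

>>> drive_tool --plan '[[[-1.5, -1.6, 15, -0.5, -0.2, 0], [-1.5, -1.6, 30, -0.5, -0.2, 0], [-1.5, -1.6, 40, -0.5, -0.2, 0], [-1.5, -1.6, 44, -0.5, -0.2, 0], [-1.5, -1.6, 44.5, -0.5, -0.2, 0], [-1.5, -1.6, 44.5, -0.5, -0.2, 0]]]'

```text
clock: 24.2
position: [0.5125, 0.3293, 0.0079]
tool_rot: [-0.001, 0.999, 0.037, 0.0]
force: [0.6, -0.4, -0.7]
finger_gap: 0.02
```

>>> drive_tool --plan '[[[0, 0, 0.5, 0, 0, 0], [0, 0, 0.8, 0, 0, 0], [0, 0, 0.8, 0, 0, 0]]]'

```text
clock: 24.58
position: [0.5126, 0.3295, 0.0073]
tool_rot: [-0.001, 0.999, 0.037, 0.001]
force: [-0.4, 0.1, 1.0]
finger_gap: 0.0195
```

>>> drive_tool --plan '[[[0, 0, 0, 0, 0, 0], [0, 0, 0, 0, 0, 0], [0, 0, 0, 0, 0, 0], [0, 0, 0, 0, 0, 0], [0, 0, 0, 0, 0, 0]]]' --fingers 60

```text
clock: 25.2
position: [0.5127, 0.3295, 0.0073]
tool_rot: [-0.001, 0.999, 0.037, 0.001]
force: [0.5, 0.6, 0.1]
finger_gap: 0.0599
```

>>> drive_tool --plan '[[[0, 0, -20, 0, 0, 0], [0, 0, -60, 0, 0, 0], [0, 0, -110, 0, 0, 0], [0, 0, -150, 0, 0, 0], [0, 0, -150, 0, 0, 0]]]'

```text
clock: 25.82
position: [0.5143, 0.331, 0.1621]
tool_rot: [-0.003, 0.999, 0.037, 0.004]
force: [-0.4, -0.5, 0.0]
finger_gap: 0.0598
```

```bash
python3 - <<'E'
from h import *
print(tool()[0])
c=read_camera("wrist"); cv2.imwrite("pics/w16.png",cv2.resize(c["color"][85:290,230:430,::-1],None,fx=2.9,fy=2.9,interpolation=cv2.INTER_CUBIC))
c=read_camera("side"); cv2.imwrite("pics/s16.png",cv2.resize(c["color"][150:380,200:400,::-1],None,fx=2.6,fy=2.6,interpolation=cv2.INTER_CUBIC))
c=read_camera("top"); cv2.imwrite("pics/t16.png",cv2.resize(c["color"][130:260,130:400,::-1],None,fx=2.9,fy=2.9,interpolation=cv2.INTER_CUBIC))
E
```

```text
[0.51433735 0.33102605 0.16210691]
```

View pics/w16.png

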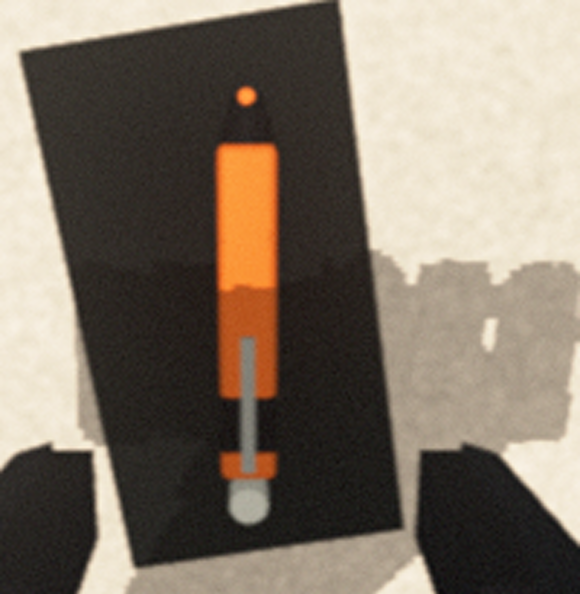

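View pics/s16.png

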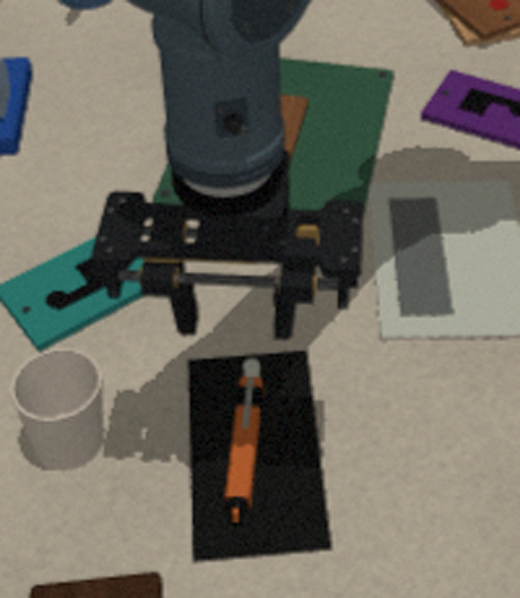

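View pics/t16.png

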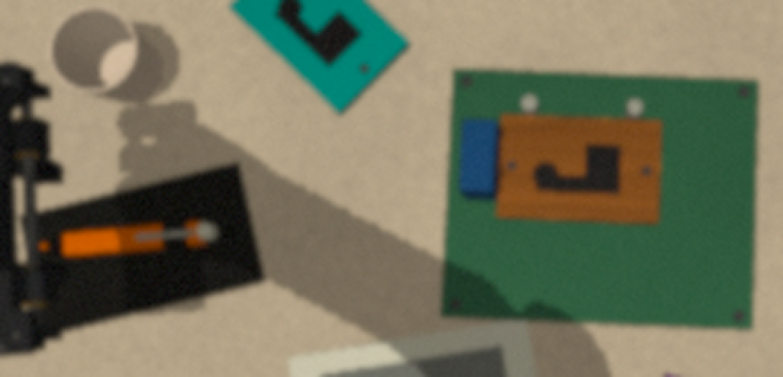

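The marker lies flat on the pad with its button pushed in and its nib out past the nose. The sign sits against the stop and both dowels. A final numeric check of the sign against the jig:

```bash
python3 - <<'E'
from h import *
c=read_camera("top")
r,P=plate_edges(c,(295,165,375,215)); print(r,"jig",w2j(np.array(r[0])))
s=state();print(s["clock"],s["position"],s["force"])
H=hsv(c)
# subpixel plate edges along image lines
wd=mask(c,(5,90,60),(20,255,255),(295,165,375,215)); pts=big(wd); Q=w2j(cast(c,pts,.024)*1000)
def fit(sel,ax):
    q=Q[sel]; m=np.polyfit(q[:,1-ax],q[:,ax],1); return np.degrees(np.arctan(m[0])),q[:,ax].mean()
ctr=Q.mean(0)
print("far edge(slope deg,x~68)",fit((Q[:,0]>ctr[0]+38)&(abs(Q[:,1]-20)<60),0))
print("near edge(x~-22)",fit((Q[:,0]<ctr[0]-38)&(abs(Q[:,1]-20)<60),0))
print("-y edge(y~-50)",fit((Q[:,1]<-40)&(abs(Q[:,0]-23)<38),1))
print("+y edge(90)",fit((Q[:,1]>80)&(abs(Q[:,0]-23)<38),1))
g=mask(c,(55,80,20),(90,255,160),(270,140,410,255));Gq=w2j(cast(c,big(g),.012)*1000)
for nm,sel,ax in (("board far",(Gq[:,0]>103)&(abs(Gq[:,1])<120),0),("board -y",(Gq[:,1]<-128)&(abs(Gq[:,0])<90),1)):
    q=Gq[sel];m=np.polyfit(q[:,1-ax],q[:,ax],1);print(nm,np.degrees(np.arctan(m[0])),q[:,ax].mean())
E
```

```text
((565.9636840820312, -60.317970275878906), (139.6038055419922, 91.17931365966797), 87.3631820678711) jig [[22.86423651 20.94915602]]
26.025 [0.51187492 0.32861104 0.15649936] [ 0.27180716 -1.03890409 -0.02380764]
far edge(slope deg,x~68) (np.float64(0.06765746801122309), np.float64(66.06805404010639))
near edge(x~-22) (np.float64(0.1829246146595628), np.float64(-21.35795236327229))
-y edge(y~-50) (np.float64(-0.7229138056202999), np.float64(-47.66468754043164))
+y edge(90) (np.float64(0.3454720988159586), np.float64(89.57578125999511))
board far 0.01434744320028366 104.31487438109004
board -y 0.08895563151880086 -129.6407282838571
```

The sign measures jig (22.9, 20.9) against the seat (23, 20), parallel to within about 0.2°. The arm is clear, so I hand in.

```bash
python3 - <<'E'
from workcell import sign_off
print(sign_off())
E
```

```text
the job is handed in; nothing more can be done
None
```

The job is done and handed in at about 26 s of the 72 s allowed; no verdict was reported.

- **Sign:** I pushed it square onto the dowels, slid it to the end stop until it stalled at 7.9 N, then pressed it onto the dowels again until it stalled at 9.7 N. The last camera check put it at jig (22.9, 20.9) mm against the seat at (23, 20), with its long edges within 0.2° of parallel. Its fitted edges were up to 2.3 mm off nominal, and its -y edge came out tilted by 0.7°. An earlier reading, taken while the arm shaded the board, showed it about 2° off. The last, clearer view did not confirm that.
- **Marker:** I pushed the button in against the end stop. It slid at about 4.4 N and stalled at 15.8 N. The nib moved out about 12.5 mm, which matches the 12 mm full stroke. I then laid the marker back on its pad; the camera views show it lying there with the nib out and the button short.
- **Other things:** The cup looked unmoved in the last views. I did not go near the bottle and did not measure it again. The arm ended clear of everything.

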